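Sort the seasonings and citrus back into their holders

ROBOT

A 6-joint arm with a two-finger parallel gripper is mounted at the origin on a cart in front of the work surface, level with it; the furniture and walls round the work are solid. World frame = base frame: x ahead of the robot, y to its left, z up, the work surface at z = 0. Lengths are in mm, angles in rad, forces in N, time in s.
With the tool pointing down it reaches from about 275 to 850 mm from the base axis. Payload 19 kg.
Tool frame: the origin (TCP) lies midway between the tips of the shut fingers; the grasp point (between the pads) lies 19 mm behind it (grasp_offset is the distance from the TCP to the grasp point, in mm); z points along the fingers, y is the line along which they close (so a half turn about z gives the same grasp; the last joint's range is limited). The gripper opens to 85 mm and grips with 20 to 120 N. Pads are 22 mm wide; open, the fingers measure 114 mm over their backs; the gripper's body (76 mm by 85 mm) begins 54 mm behind the grasp point. The pads swing forward as they close: fully open they stand 13 mm farther back than shut.
Start: joints at [-1.299, 0.15, 1.437, -0, 1.554, -0.134], TCP at [226.955, -528.282, 231.267] pointing down, gripper open.
Joint ranges: [-2.8, 2.8], [-0.68, 2.1], [0.12, 2.68], [-1.39, 4.53], [0.16, 2.79], [-2.81, 2.81]. Speed limits (rad/s): [1.89, 1.89, 2.22, 3.01, 3.01, 3.01].

INTERFACE

Orientations are given as a rotation vector (axis times angle).
In Python, from cell import * gives the robot as it stands.
- The arm moves only by the tool play_rows, never from a script. Its argument "targets" is a list of rows, each a list of 3 entries, a list of its own where there are three numbers: the shift along the tool's x, y, z in m, then the turn, a rotation vector about the tool's x, y, z in degrees, then the opening, from -1 (shut) to 1 (fully open), so that 0 is half open. A call has 1 to 5 rows; each row is the pose to reach, as a shift and turn from the pose commanded when the call began, along the tool's axes at that moment; what a row does not reach only later rows make up. A row lasts 1/12 s, in which the tool goes at most 41.7 mm and 7.16 degrees, less where a joint would pass 70% of its speed; a pose out of reach is approached as far as the arm can. A call with a gripper value outside its range is refused whole. The fingers move at their own pace and stop on an object; "grip_force" is the grip in N (left out, the last holds). Time passes only in rows, so rows that repeat a pose let the fingers close. It gives the time, the measured TCP pose, the force, the opening and the grip force at its end, in the units of the state.
- sense(): the state, without advancing time (a new reading comes with each control period).
- get_image(name): name is "scene" or "side" or "wrist"; returns a dict with "color" (384x512x3 uint8, blue, green, red), "depth" (384x512 float32, mm along the optical axis (not along the pixel's ray), 0 where there is no reading), "camera_matrix" (3x3 intrinsics, pixels), "extrinsics" (4x4, takes a point from world to camera coordinates). Camera axes: x right, y down, z forward; pixel columns grow to the right and rows downward; lengths in mm; the calibration is good to about 2 mm. The wrist camera is an equidistant fisheye: a pixel r from the principal point sees the ray r / f radians off the axis. A picture is of the moment at which its call begins.
- close_job(): hands the job in; it is judged then, once.
The state is a dict: "time_s": time; "joint_pos": joint angles; "dq": joint speeds; "joint_torque": joint torques, N m; "tool_pos": TCP position; "eef_rot": TCP orientation; "force": force on the tool from outside, world axes, zero at the start; "wrist_torque": the same for the moment, N m; "gripper_width": finger opening in mm; "grasp_force": force on a finger pad.
Only numpy, scipy, OpenCV 4.12 (cv2) and the standard library are available. Lean on these libraries where they do the work, as an engineer would, in place of code of your own. Each camera call takes 0.05 s, during which the arm holds its last target. There are 200 camera calls.

TASK

Cooking is over: put the four things left along the front of the worktop back where each kind belongs. The dark pepper mill goes upright into the free well of the mill stand beside the pale salt mill, the two loose spice jars stand upright in the two free bays of the spice rack, one in each, and the lemon lies in the low fruit tray beside the lime. Leave the salt mill and the jar that are already put away standing in their places, and the lime in the tray.

Things in the scene. Friction and masses are not known exactly. Their poses are not given: they have to be found in the camera images.
- pepper_mill: Dark brown wooden pepper mill, upright, round, 165 mm tall: body 58 mm across at the foot, up to 119 mm; round head 49 mm across from 120 to 154 mm (grip here), small 12 mm metal knob on top to 165 mm. The head does not turn. Origin: centre of the underside, z up. 0.2 kg. To be put away.
- spice_jar_1: Spice jar with a red cap, upright: clear glass body 41 mm across, 105 mm tall, the red cap (41 mm across) its top 20 mm, 85 to 105 mm above the foot. Origin: centre of the underside, z up. 0.11 kg. To be put away, in either free bay of the rack.
- spice_jar_2: Spice jar with a red cap, upright: clear glass body 41 mm across, 105 mm tall, the red cap (41 mm across) its top 20 mm, 85 to 105 mm above the foot. Origin: centre of the underside, z up. 0.11 kg. The label differs from the first one's; both are the same kind. To be put away, in either free bay of the rack.
- lemon_center (a point): Yellow lemon, 71 mm long, 53 mm wide, 51 mm high, lying on the worktop. Point: the middle of the lemon, 25.5 mm above its underside; x runs along its length, y across its width (grip across y). 0.085 kg; it lies still where it is set down. To be put away, in the fruit tray: its +y half is free.
- lime_center (a point): Green lime, nearly round, 48 mm along x, 44 mm along y, 45 mm high, lying in the fruit tray about 50 mm from its middle towards -y. Point: the middle of the lime, 22.5 mm above its underside. 0.042 kg. Already put away: it must stay in the tray.
- mill_stand: Mill stand, fixed: pale oak block 92 mm (x) by 176 mm (y) by 28 mm high with two round wells, 74 mm across and 16 mm deep (well floor 12 mm above the worktop), centred at y = +42 mm and y = -42 mm in its frame, x = 0. The salt mill stands in the well at y = +42 mm; the one at y = -42 mm is free. Origin: centre of the underside, z up.
- spice_rack: Spice rack, fixed: pale oak rack 71 mm (x) by 201 mm (y), three square bays 59 by 59 mm in a row along its y, centred at y = -65, 0 and +65 mm, x = 0; bay floor 6 mm above the worktop, walls and dividers 6 mm thick, 34 mm high; the back board on its +x side is 64 mm high. A jar already stands in the middle bay; the two end bays are free. Origin: centre of the underside, z up.
- fruit_tray: Fruit tray, fixed: low open pale oak tray 100 mm (x) by 190 mm (y), rim 22 mm high, walls 7 mm thick, flat floor 7 mm above the worktop, inside 86 by 176 mm. The lime lies in its -y half; no divider. Origin: centre of the underside. Wall cupboards hang behind the holders from z = 0.46 m up (fronts x = 0.62, handles x = 0.585 m): lift things high only nearer the robot.
- salt_mill: Salt mill, pale wood, upright in its well of the mill stand: 150 mm tall, 58 mm across at the foot, head 49 mm across from 109 to 139 mm. Origin: centre of the underside. Already put away: leave it there.
- racked_jar: Spice jar with a red cap, upright in the middle bay of the spice rack: clear glass body 41 mm across, 105 mm tall, the red cap (41 mm across) its top 20 mm, 85 to 105 mm above the foot. Origin: centre of the underside, z up. 0.11 kg. Already put away: leave it standing there.
Mind the look-alikes: they are no part of the job. There is more than one size of the part that bears lemon_center; the job needs the larger.

How it is judged:
By the outcome, as a careful person would: the job done as asked, in the order asked, and still so for the second after the job is handed in, with the robot touching nothing.
It also fails if it takes over 93 s, if anything falls off the work surface, if the arm or the gripper's body presses on something with over 40 N, if the wrist force passes 120 N, or if a joint passes its speed limit or range.

## Working session

There is one attempt and no reset: what is moved stays moved. The work goes in short steps, Python scripts to look and compute and a tool call to move; the robot and the scene stay as the last step left them, time stands still between calls to the robot, and variables do not carry over. Pictures are saved under pics/ and viewed, at most 14 in all, crops included, and the job is handed in when it is done.

Besides the shell and the picture viewer there is one more tool, called after "Request:" as name(argument=value, ...) on one line, values as JSON. play_rows: Moves the arm, as the interface text tells. Its arguments: {"type":"object","properties":{"targets":{"type":"array","items":{"type":"array"}},"grip_force":{"type":"number"}},"required":["targets"]}

```bash
mkdir -p pics; cat > h.py <<'E'
from cell import *
import numpy as np, cv2
def grab(n,tag):
    im=get_image(n); cv2.imwrite(f'pics/{tag}.png',im['color']); np.savez(f'{tag}.npz',**im); return im
def world(im,u,v,d=None):
    K=im['camera_matrix'];E=im['extrinsics']
    if d is None:d=im['depth'][v,u]
    p=np.array([(u-K[0,2])/K[0,0]*d,(v-K[1,2])/K[1,1]*d,d,1]); return (np.linalg.inv(E)@p)[:3]
E
python3 - <<'E'
from h import *
a=grab('scene','s0');b=grab('side','d0')
cv2.imwrite('pics/both.png',cv2.resize(a['color'],(800,600)))
cv2.imwrite('pics/side.png',cv2.resize(b['color'],(800,600)))
print(sense()); print(a['camera_matrix'],a['extrinsics'])
E
```

```text
{'time_s': 0.1, 'joint_pos': array([-1.29898813e+00,  1.50922578e-01,  1.43792612e+00,  1.53426201e-05,
        1.55376280e+00, -1.33979311e-01]), 'dq': array([ 3.67854175e-05, -1.15162180e-03, -9.12422310e-04,  1.90261127e-03,
        2.01060003e-04, -8.49765451e-05]), 'joint_torque': array([ 5.07932418e-03, -7.14386988e+01, -5.71795356e+01, -1.02924730e-04,
        7.12041627e-03,  1.10052332e-05]), 'tool_pos': array([ 226.92058882, -528.11399082,  230.76379872]), 'eef_rot': array([-3.07615444e+00, -6.32839825e-01,  8.61359100e-05]), 'force': array([0.28016817, 0.34720922, 0.10028254]), 'wrist_torque': array([-0.00425383,  0.00102412, -0.01507137]), 'grasp_force': 0.0, 'gripper_width': 85.07029453938596}
[[497.8600372    0.         256.37971607]
 [  0.         497.8600372  185.52526084]
 [  0.           0.           1.        ]] [[ 4.99983444e-01 -8.65995914e-01 -8.22395201e-03 -1.97798217e+02]
 [-4.80129787e-01 -2.69275195e-01 -8.34845050e-01  2.70526575e+02]
 [ 7.20757895e-01  4.21357267e-01 -5.50423573e-01  1.23529312e+03]
 [ 0.00000000e+00  0.00000000e+00  0.00000000e+00  1.00000000e+00]]
```

View pics/both.png

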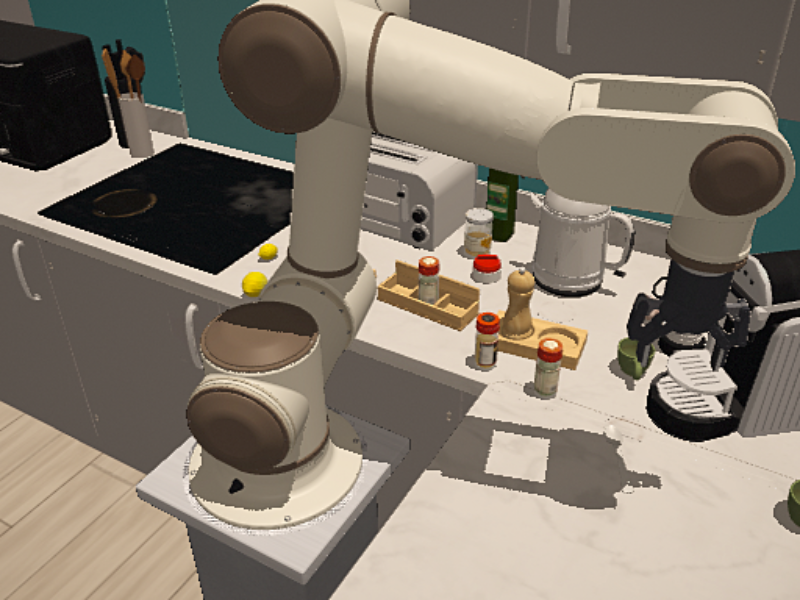

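View pics/side.png

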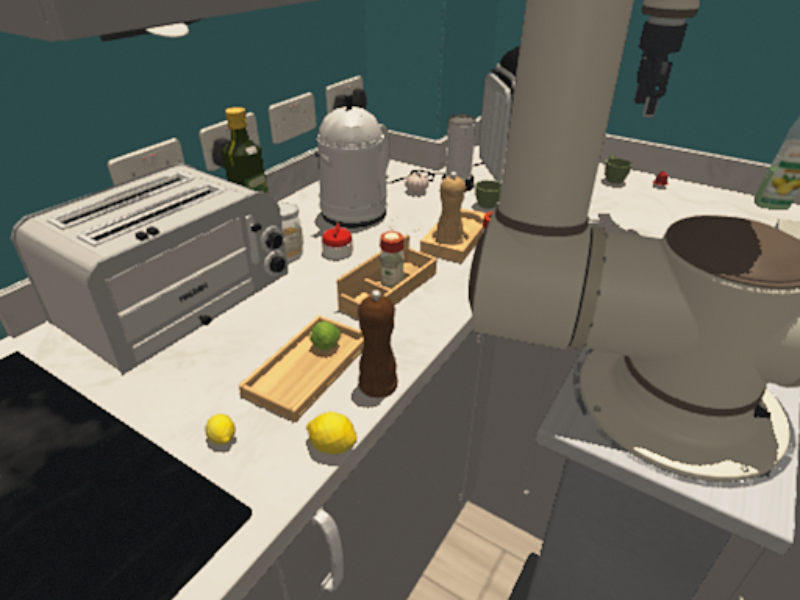

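The scene view shows the loose jars at (487,340) and (549,368), the racked jar at (428,280), the salt mill at (519,300), and the free well at (560,340). The side view shows the pepper mill at (377,345), the tray at (305,365) with the lime at (325,335), and the rack at (387,275). There are two lemon candidates in the side view, (331,432) and (220,430). I'll measure both.

```bash
cat > m.py <<'E'
from h import *
def cloud(im):
    d=im['depth'];v,u=np.nonzero(d>0);z=d[v,u];K=im['camera_matrix']
    P=np.c_[(u-K[0,2])/K[0,0]*z,(v-K[1,2])/K[1,1]*z,z,np.ones(len(z))]@np.linalg.inv(im['extrinsics']).T
    return P[:,:3],im['color'][v,u].astype(int)
S=np.load('s0.npz');D=np.load('d0.npz')
E
python3 - <<'E'
from m import *
for n,im,pts in [('s',S,{'jarA':(487,318),'jarB':(549,346),'rj':(429,262),'salt':(519,290),'standR':(583,345),'rackR':(475,310),'lemBig':(255,284),'lemSm':(268,252)}),
 ('d',D,{'mill':(377,320),'lem':(331,432),'lemS':(220,430),'lime':(325,335),'rj':(392,240),'salt':(452,190),'trayfloor':(300,370),'rack':(345,290)})]:
    for k,(u,v) in pts.items(): print(n,k,world(im,int(u*.64),int(v*.64)).round())
# top-down map, both clouds, 1px=1mm... x up, y left
M=np.full((600,800,3),60,np.uint8)
for im in (S,D):
    P,c=cloud(im); k=(P[:,2]<190)&(P[:,2]>-15)&(P[:,0]>200)&(P[:,0]<700)&(abs(P[:,1])<600)
    P,c=P[k],c[k];o=np.argsort(P[:,2]);P,c=P[o],c[o]
    r=(600-(P[:,0]-150)).astype(int).clip(0,599);q=(400-P[:,1]).astype(int).clip(0,799)
    for dr in(0,1):
        for dq in(0,1): M[(r+dr).clip(0,599),(q+dq).clip(0,799)]=c
cv2.imwrite('pics/top.png',M)
E
```

```text
s jarA [ 383. -182.  104.]
s jarB [ 358. -309.  106.]
s rj [491.  -8. 112.]
s salt [ 461. -211.  129.]
s standR [ 504. -329.   20.]
s rackR [ 511. -105.   17.]
s lemBig [348. 318.  39.]
s lemSm [476. 389.  27.]
d mill [359. 228. 137.]
d lem [348. 346.  45.]
d lemS [477. 410.  28.]
d lime [474. 201.  41.]
d rj [486.   3. 109.]
d salt [ 470. -180.  136.]
d trayfloor [484. 251.   5.]
d rack [528.  85.  37.]
```

View pics/top.png

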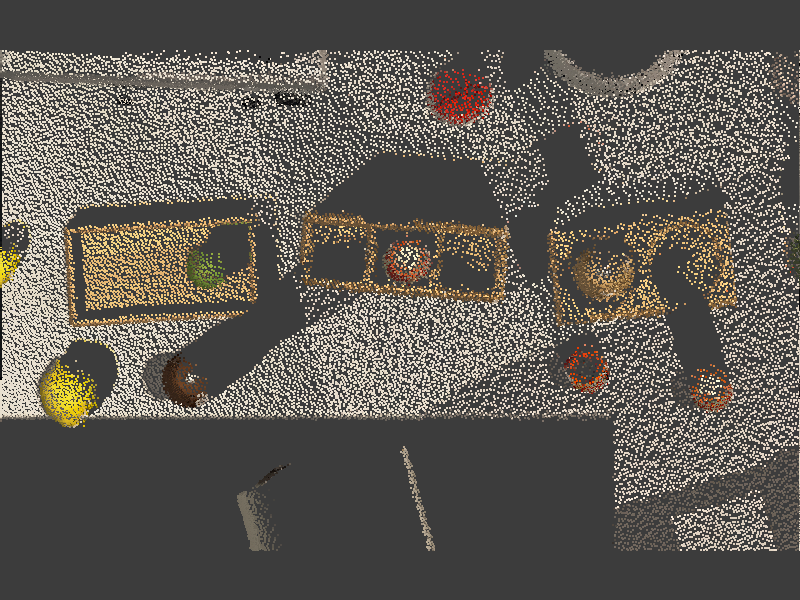

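The top-down map shows the big lemon at (67,393), the pepper mill at (187,378), the jars at (587,370) and (711,390), the tray at (160,272), the rack at (405,255), and the stand at (642,265). Next I'll fit each one and compare the two lemons in a crop.

```bash
python3 - <<'E'
from m import *
from scipy.optimize import least_squares
from scipy.spatial.transform import Rotation as R
def circ(P,r,x0): 
    f=least_squares(lambda c:np.hypot(P[:,0]-c[0],P[:,1]-c[1])-r,x0,loss='soft_l1',f_scale=1.); return f.x.round(1),len(P),abs(f.fun).mean().round(1)
Ps,cs=cloud(S);Pd,cd=cloud(D);PP={'s':(Ps,cs),'d':(Pd,cd)}
def near(P,x,y,r,z0,z1): return P[(np.hypot(P[:,0]-x,P[:,1]-y)<r)&(P[:,2]>z0)&(P[:,2]<z1)]
print('mill',circ(near(Pd,365,215,40,125,150),24.5,[370,215]),circ(near(Pd,365,215,45,6,20),29,[370,215]))
for n,x,y in [('A',380,-187),('B',360,-311),('rj',490,-6)]:
    print(n,circ(near(Ps,x,y,35,87,101),20.5,[x,y]),near(Ps,x,y,35,102,125)[:,:3].mean(0).round(1))
print('rj d',circ(near(Pd,490,-6,35,92,108),20.5,[490,-6]))
for t,P in(('s',Ps),('d',Pd)): print('salt',t,circ(near(P,478,-204,40,123,148),24.5,[478,-204]))
def ell(P,ax,x0):
    ax=np.array(ax)/2
    def f(p):
        q=R.from_euler('z',p[2]).inv().apply(P-[p[0],p[1],p[3]]); return (np.linalg.norm(q/ax,axis=1)-1)*25
    return min((least_squares(f,[*x0,a,ax[2]],loss='soft_l1') for a in np.arange(0,3,.5)),key=lambda s:s.cost)
for n,x,y,ax in [('big',357,333,(71,53,51)),('lime',477,195,(48,44,45))]:
    for t,P in(('s',Ps),('d',Pd)):
        Q=near(P,x,y,50,12,60)
        if len(Q)>20: s=ell(Q,ax,[x,y]); print(n,t,s.x.round(2),len(Q),Q.min(0).round(),Q.max(0).round(),abs(s.fun).mean())
Q=near(Pd,470,405,50,12,60);print('small extents',Q.min(0).round(),Q.max(0).round())
def rect(P,c,x,y,hx,hy,z0,z1):
    k=(abs(P[:,0]-x)<hx)&(abs(P[:,1]-y)<hy)&(P[:,2]>z0)&(P[:,2]<z1)&(c[:,2]-c[:,0]>40)
    Q=P[k];return cv2.minAreaRect(Q[:,:2].astype(np.float32)),k.sum()
for t in PP:
    P,c=PP[t]
    print(t,'tray',rect(P,c,478,238,75,115,14,30));print(t,'rack',rect(P,c,495,-6,75,125,26,42));print(t,'stand',rect(P,c,485,-242,75,115,20,36))
cv2.imwrite('pics/lem.png',cv2.resize(D['color'][200:310,110:260],(800,587),interpolation=cv2.INTER_CUBIC))
E
```

```text
mill (array([374.6, 206.2]), 321, np.float64(3.4)) (array([374.1, 206.3]), 153, np.float64(1.5))
A (array([ 382.4, -186.4]), 68, np.float64(1.8)) [ 379.3 -187.3  105.3]
B (array([ 363.4, -310. ]), 72, np.float64(1.5)) [ 360.5 -310.9  105.3]
rj (array([493.4,  -7.4]), 48, np.float64(1.9)) [488.5  -9.6 110.2]
rj d (array([490.6,  -6.7]), 105, np.float64(2.2))
salt s (array([ 484.8, -204. ]), 154, np.float64(3.1))
salt d (array([ 480., -206.]), 152, np.float64(4.3))
big s [3.6342e+02 3.3364e+02 3.5000e-01 2.5710e+01] 198 [324. 303.  12.] [390. 352.  59.] 1.804451275517329
big d [ 3.6027e+02  3.3203e+02 -1.0000e-02  2.2950e+01] 670 [324. 310.  12.] [390. 360.  50.] 0.9682847317057488
lime d [483.62 189.97  -6.09  25.14] 396 [430. 145.  12.] [526. 222.  49.] 9.235850830732426
small extents [464. 387.  12.] [503. 420.  34.]
s tray (((532.79736328125, 145.12408447265625), (15.353910446166992, 5.469816207885742), 44.462677001953125), np.int64(6))
s rack (((492.6115417480469, -4.448051452636719), (205.86123657226562, 78.161865234375), 84.9682846069336), np.int64(472))
s stand (((483.64691162109375, -243.94764709472656), (102.7468490600586, 176.14561462402344), 7.36820650100708), np.int64(601))
d tray (((479.0939025878906, 238.3944091796875), (101.03361511230469, 190.8472442626953), 3.328047275543213), np.int64(651))
d rack (((489.5350036621094, -2.418670654296875), (206.07809448242188, 71.51467895507812), 84.37085723876953), np.int64(350))
d stand (((480.30841064453125, -242.05230712890625), (92.45454406738281, 180.98928833007812), 6.325153827667236), np.int64(360))
```

View pics/lem.png

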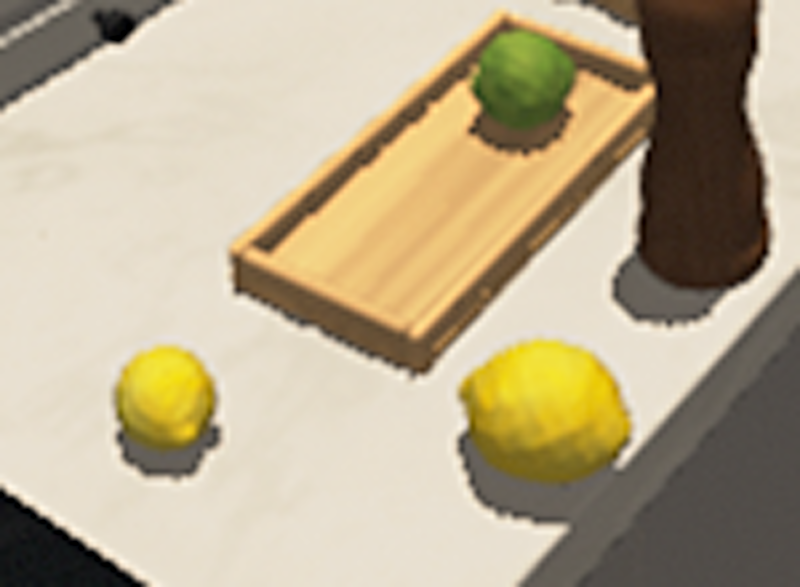

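The crop shows the front lemon at (545,410) is clearly larger than the one at (165,397). Its measured extents are about 66×50 mm, against about 39×33 mm for the other. So the front one, at world (361, 332) with its length along x, is the one to move. Next is the pepper mill.

```bash
cat > plan.py <<'E'
from h import *
from scipy.spatial.transform import Rotation as R
def psi(): 
    m=R.from_rotvec(sense()['eef_rot']).as_matrix(); return np.degrees(np.arctan2(m[1,0],m[0,0]))
def plan(wps):
    s=sense(); p=s['tool_pos']; a=psi(); print('now',p.round(1),round(a,1),'t',round(s['time_s'],2),'w',round(s['gripper_width'],1),'F',s['force'].round(1))
    for x,y,z,b in wps:
        d=np.array([x,y,z])-p; c,t=np.cos(np.radians(a)),np.sin(np.radians(a))
        # tool x=(c,s,0), tool y=(s,-c,0), tool z=-z
        print((np.array([d[0]*c+d[1]*t,d[0]*t-d[1]*c,-d[2]])/1000).round(3).tolist(),'turn',[0,0,round(a-b,1)],'dist',round(np.linalg.norm(d)))
        p,a=np.array([x,y,z],float),b
E
python3 - <<'E'
from plan import *
plan([(260,-370,240,50),(310,-200,240,75),(350,-30,240,96.5),(370,120,240,96.5),(374.5,206,240,96.5),(374.5,206,116,96.5)])
E
```

```text
now [ 226.9 -528.1  230.8] 23.2 t 0.1 w 85.1 F [0.3 0.3 0.1]
[0.093, -0.132, -0.009] turn [0, 0, np.float64(-26.8)] dist 162
[0.162, -0.071, -0.0] turn [0, 0, -25] dist 177
[0.175, -0.005, -0.0] turn [0, 0, -21.5] dist 175
[0.147, 0.037, -0.0] turn [0, 0, 0.0] dist 151
[0.085, 0.014, -0.0] turn [0, 0, 0.0] dist 86
[0.0, 0.0, 0.124] turn [0, 0, 0.0] dist 124
```

Request:
play_rows(targets=[[[0.093, -0.132, -0.009], [0, 0, -26.8], 1], [[0.093, -0.132, -0.009], [0, 0, -26.8], 1], [[0.093, -0.132, -0.009], [0, 0, -26.8], 1], [[0.093, -0.132, -0.009], [0, 0, -26.8], 1], [[0.093, -0.132, -0.009], [0, 0, -26.8], 1]])

```text
time_s: 0.52
tool_pos: [261.2, -365.7, 241.1]
eef_rot: [2.84, 1.342, 0.002]
force: [-0.6, -0.5, 0.8]
gripper_width: 85.8
grasp_force: 0.0
```

Request:
play_rows(targets=[[[0.162, -0.071, 0], [0, 0, -25], 1], [[0.162, -0.071, 0], [0, 0, -25], 1], [[0.162, -0.071, 0], [0, 0, -25], 1], [[0.162, -0.071, 0], [0, 0, -25], 1], [[0.162, -0.071, 0], [0, 0, -25], 1]])

```text
time_s: 0.93
tool_pos: [310.5, -196.3, 240.5]
eef_rot: [2.485, 1.922, 0.002]
force: [-0.5, -0.3, 0.4]
gripper_width: 85.1
grasp_force: 0.0
```

Request:
play_rows(targets=[[[0.175, -0.005, 0], [0, 0, -21.5], 1], [[0.175, -0.005, 0], [0, 0, -21.5], 1], [[0.175, -0.005, 0], [0, 0, -21.5], 1], [[0.175, -0.005, 0], [0, 0, -21.5], 1], [[0.175, -0.005, 0], [0, 0, -21.5], 1]])

```text
time_s: 1.35
tool_pos: [350.4, -26.7, 240.4]
eef_rot: [-2.087, -2.348, -0.002]
force: [0.1, -0.0, 0.5]
gripper_width: 85.5
grasp_force: 0.0
```

Request:
play_rows(targets=[[[0.147, 0.037, 0], [0, 0, 0], 1], [[0.147, 0.037, 0], [0, 0, 0], 1], [[0.147, 0.037, 0], [0, 0, 0], 1], [[0.147, 0.037, 0], [0, 0, 0], 1], [[0.147, 0.037, 0], [0, 0, 0], 1]])

```text
time_s: 1.77
tool_pos: [370.0, 125.0, 240.1]
eef_rot: [-2.084, -2.349, -0.001]
force: [1.4, -1.6, 0.9]
gripper_width: 85.3
grasp_force: 0.0
```

Request:
play_rows(targets=[[[0.085, 0.014, 0], [0, 0, 0], 1], [[0.085, 0.014, 0], [0, 0, 0], 1], [[0.085, 0.014, 0], [0, 0, 0], 1], [[0.085, 0.014, 0], [0, 0, 0], 1], [[0.085, 0.014, 0], [0, 0, 0], 1]])

```text
time_s: 2.18
tool_pos: [374.3, 205.8, 240.0]
eef_rot: [-2.09, -2.345, 0.001]
force: [0.3, -1.0, -0.1]
gripper_width: 85.4
grasp_force: 0.0
```

```bash
python3 - <<'E'
from plan import *
plan([(374.5,206,240,96.5),(374.5,206,116,96.5)])
a=grab('wrist','w1'); b=grab('scene','s1')
cv2.imwrite('pics/w1b.png',np.hstack([cv2.resize(a['color'],(400,300)),cv2.resize(b['color'],(400,300))]))
print(a['camera_matrix'],a['extrinsics'])
E
```

```text
now [374.3 205.8 240. ] 96.6 t 2.18 w 85.4 F [ 0.3 -1.  -0.1]
[0.0, 0.0, 0.0] turn [0, 0, np.float64(0.1)] dist 0
[0.0, 0.0, 0.124] turn [0, 0, 0.0] dist 124
[[297.31863964   0.         255.82798316]
 [  0.         297.31863964 191.1124472 ]
 [  0.           0.           1.        ]] [[ 9.93361703e-01  1.15032535e-01 -2.05837522e-04 -3.95893985e+02]
 [ 1.10125460e-01 -9.50466621e-01  2.90664042e-01  1.14242808e+02]
 [ 3.32401799e-02 -2.88757196e-01 -9.56825152e-01  4.34824174e+02]
 [ 0.00000000e+00  0.00000000e+00  0.00000000e+00  1.00000000e+00]]
```

View pics/w1b.png

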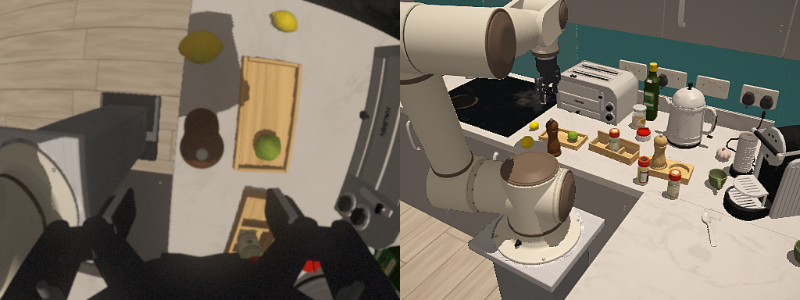

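The wrist view shows the mill knob at (203,155), the lemon at (201,46), the tray at (267,113) and the lime at (267,145). I'll check those against projections of my estimates.

```bash
cat >> h.py <<'E'
def fish(im,p):
    q=(im['extrinsics']@np.r_[p,1])[:3]; K=im['camera_matrix']; t=np.arctan2(np.hypot(q[0],q[1]),q[2]); n=q[:2]/np.hypot(*q[:2]); return (K[:2,2]+K[0,0]*t*n).round(1)
def fworld(im,u,v,z):
    K=im['camera_matrix'];E=im['extrinsics'];w=np.array([u,v])-K[:2,2];r=np.hypot(*w);t=r/K[0,0]
    d=E[:3,:3].T@np.array([*(np.sin(t)*w/r),np.cos(t)]); c=-E[:3,:3].T@E[:3,3]; return (c+d*(z-c[2])/d[2]).round(1)
E
python3 - <<'E'
from h import *
a=np.load('w1.npz')
for p in [(374.3,206,165),(361,332,25),(476,283,7)]: print(p,fish(a,p)/1.28)
E=a['extrinsics'];print('cam',-E[:3,:3].T@E[:3,3])
for uv,z in [((203,155),163),((201,46),30),((267,145),30)]: print(fworld(a,uv[0]*1.28,uv[1]*1.28,z))
hsv=cv2.cvtColor(a['color'],cv2.COLOR_BGR2HSV)
E
```

```text
(374.3, 206, 165) [199.453125 157.03125 ]
(361, 332, 25) [200.46875  46.875  ]
(476, 283, 7) [266.484375  88.28125 ]
cam [366.23124734 279.68327371 382.76294001]
[377.7 207.8 163. ]
[361.7 332.8  30. ]
[485.9 193.   30. ]
```

Request:
play_rows(targets=[[[0, 0.0015, 0.04], [0, 0, 0], 1], [[0, 0.0015, 0.08], [0, 0, 0], 1], [[0, 0.0015, 0.11], [0, 0, 0], 1], [[0, 0.0015, 0.124], [0, 0, 0], 1], [[0, 0.0015, 0.124], [0, 0, 0], 1]], grip_force=50)

```text
time_s: 2.7
tool_pos: [374.7, 204.6, 113.5]
eef_rot: [-2.092, -2.341, 0.006]
force: [0.5, 0.1, -0.2]
gripper_width: 85.3
grasp_force: 0.0
```

Request:
play_rows(targets=[[[0, 0, 0], [0, 0, 0], -0.2], [[0, 0, 0], [0, 0, 0], -0.2], [[0, 0, 0], [0, 0, 0], -0.2], [[0, 0, 0], [0, 0, 0], -0.2], [[0, 0, 0], [0, 0, 0], -0.2]])

```text
time_s: 3.12
tool_pos: [376.7, 206.5, 118.1]
eef_rot: [2.09, 2.344, 0.004]
force: [-2.3, -0.8, 10.5]
gripper_width: 48.4
grasp_force: 50.7
```

Request:
play_rows(targets=[[[0, 0, 0], [0, 0, 0], -0.2], [[0, 0, 0], [0, 0, 0], -0.2], [[0, 0, -0.005], [0, 0, 0], -0.2], [[0, 0, -0.015], [0, 0, 0], -0.2], [[0, 0, -0.03], [0, 0, 0], -0.2]])

```text
time_s: 3.53
tool_pos: [375.5, 206.2, 146.9]
eef_rot: [-2.09, -2.344, 0.001]
force: [-0.5, 0.2, -2.5]
gripper_width: 47.9
grasp_force: 51.8
```

```bash
python3 - <<'E'
from plan import *
print(sense()['grasp_force'])
plan([(374,206,248,96.5),(370,60,248,96.5),(375,-85,248,96.5),(390,-205,248,96.5),(400,-287,248,96.5),(450,-287,205,96.5),(488,-287,170,96.5)])
E
```

```text
51.815234151436016
now [375.5 206.2 146.9] 96.6 t 3.53 w 47.9 F [-0.5  0.2 -2.5]
[-0.0, -0.002, -0.101] turn [0, 0, np.float64(0.1)] dist 101
[-0.145, -0.021, -0.0] turn [0, 0, 0.0] dist 146
[-0.145, -0.011, -0.0] turn [0, 0, 0.0] dist 145
[-0.121, 0.001, -0.0] turn [0, 0, 0.0] dist 121
[-0.083, 0.001, -0.0] turn [0, 0, 0.0] dist 83
[-0.006, 0.05, 0.043] turn [0, 0, 0.0] dist 66
[-0.004, 0.038, 0.035] turn [0, 0, 0.0] dist 52
```

Request:
play_rows(targets=[[[0, 0, -0.02], [0, 0, 0], -0.2], [[0, 0, -0.045], [0, 0, 0], -0.2], [[0, 0, -0.07], [0, 0, 0], -0.2], [[0, 0, -0.09], [0, 0, 0], -0.2], [[0, 0, -0.101], [0, 0, 0], -0.2]])

```text
time_s: 3.95
tool_pos: [376.3, 206.5, 250.8]
eef_rot: [2.09, 2.343, 0.005]
force: [0.3, 1.2, -1.0]
gripper_width: 47.8
grasp_force: 51.9
```

Request:
play_rows(targets=[[[-0.02, -0.003, 0], [0, 0, 0], -0.2], [[-0.05, -0.007, 0], [0, 0, 0], -0.2], [[-0.08, -0.012, 0], [0, 0, 0], -0.2], [[-0.112, -0.017, 0], [0, 0, 0], -0.2], [[-0.145, -0.021, 0], [0, 0, 0], -0.2]])

```text
time_s: 4.37
tool_pos: [370.9, 58.8, 247.6]
eef_rot: [2.09, 2.346, 0.0]
force: [1.4, -0.4, -1.8]
gripper_width: 47.7
grasp_force: 51.8
```

Request:
play_rows(targets=[[[-0.03, -0.002, 0], [0, 0, 0], -0.2], [[-0.06, -0.005, 0], [0, 0, 0], -0.2], [[-0.09, -0.007, 0], [0, 0, 0], -0.2], [[-0.12, -0.009, 0], [0, 0, 0], -0.2], [[-0.145, -0.011, 0], [0, 0, 0], -0.2]])

```text
time_s: 4.78
tool_pos: [376.8, -87.3, 247.6]
eef_rot: [2.091, 2.344, -0.0]
force: [0.6, 0.8, -2.4]
gripper_width: 47.8
grasp_force: 51.8
```

Request:
play_rows(targets=[[[-0.025, 0, 0], [0, 0, 0], -0.2], [[-0.05, 0, 0], [0, 0, 0], -0.2], [[-0.075, 0, 0], [0, 0, 0], -0.2], [[-0.1, 0, 0], [0, 0, 0], -0.2], [[-0.121, 0.001, 0], [0, 0, 0], -0.2]])

```text
time_s: 5.2
tool_pos: [391.7, -207.1, 247.5]
eef_rot: [-2.092, -2.344, 0.0]
force: [1.1, -0.1, -2.1]
gripper_width: 48.1
grasp_force: 51.8
```

Request:
play_rows(targets=[[[-0.02, 0, 0], [0, 0, 0], -0.2], [[-0.04, 0, 0], [0, 0, 0], -0.2], [[-0.06, 0, 0], [0, 0, 0], -0.2], [[-0.075, 0, 0], [0, 0, 0], -0.2], [[-0.083, 0.001, 0], [0, 0, 0], -0.2]])

```text
time_s: 5.62
tool_pos: [402.3, -289.3, 247.2]
eef_rot: [-2.092, -2.343, 0.0]
force: [0.2, 0.6, -1.8]
gripper_width: 47.8
grasp_force: 51.8
```

Request:
play_rows(targets=[[[-0.001, 0.01, 0.005], [0, 0, 0], -0.2], [[-0.002, 0.02, 0.014], [0, 0, 0], -0.2], [[-0.004, 0.03, 0.024], [0, 0, 0], -0.2], [[-0.005, 0.04, 0.034], [0, 0, 0], -0.2], [[-0.006, 0.05, 0.043], [0, 0, 0], -0.2]])

```text
time_s: 6.03
tool_pos: [453.9, -287.2, 202.7]
eef_rot: [-2.089, -2.345, -0.0]
force: [-0.7, -0.1, -1.8]
gripper_width: 48.0
grasp_force: 51.9
```

```bash
python3 - <<'E'
from plan import *
plan([(488,-287,190,96.5),(488,-287,130,96.5)])
a=grab('wrist','w2'); b=grab('scene','s2')
cv2.imwrite('pics/w2b.png',np.hstack([cv2.resize(a['color'],(400,300)),cv2.resize(b['color'][120:300,220:460],(400,300))]))
for p in [(477.5,-203,165),(488,-287,12),(488+0,-287,28)]: print(p,fish(a,p)/1.28)
E
```

```text
now [ 453.9 -287.2  202.7] 96.6 t 6.03 w 48.0 F [-0.7 -0.1 -1.8]
[-0.004, 0.034, 0.013] turn [0, 0, np.float64(0.1)] dist 36
[0.0, 0.0, 0.06] turn [0, 0, 0.0] dist 60
(477.5, -203, 165) [242.265625  73.203125]
(488, -287, 12) [222.5      134.453125]
(488, -287, 28) [223.59375 137.03125]
```

View pics/w2b.png

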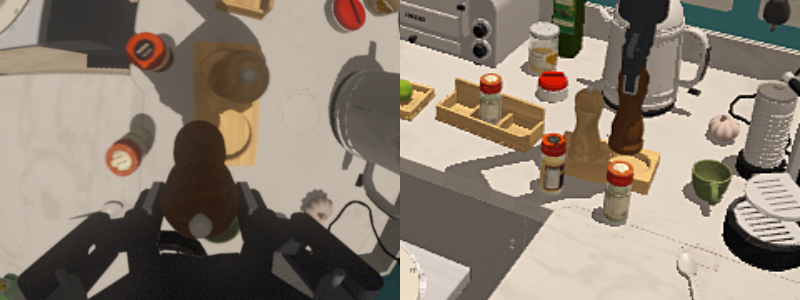

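The salt mill knob is at (252,67), the well's right rim at (249,135), and the stand's right-hand corners at about (268,40) and (258,165). The jars are at (150,50) and (122,160). I'll convert these pixels to world positions.

```bash
python3 - <<'E'
from m import *
a=np.load('w2.npz')
for uv,z in [((252,67),160),((268,41),28),((258,165),28),((250,135),28),((195,42),28)]: print(uv,fworld(a,uv[0]*1.28,uv[1]*1.28,z))
# wrist depth cloud -> stand top
d=a['depth'];v,u=np.nonzero(d>0);K=a['camera_matrix'];w=np.c_[u,v]-K[:2,2];r=np.hypot(*w.T)+1e-6;t=r/K[0,0]
k=t<1.3;v,u,w,r,t=v[k],u[k],w[k],r[k],t[k];z=d[v,u]
P=np.c_[w/r[:,None]*(np.tan(t)*z)[:,None],z,np.ones(len(z))]@np.linalg.inv(a['extrinsics']).T;P=P[:,:3]
c=a['color'][v,u].astype(int)
Q=P[(P[:,2]>22)&(P[:,2]<34)&(abs(P[:,0]-484)<75)&(abs(P[:,1]+243)<115)]
print('stand',cv2.minAreaRect(Q[:,:2].astype(np.float32)),len(Q),np.percentile(Q,[1,99],axis=0).round())
F=P[(P[:,2]>7)&(P[:,2]<16)&(abs(P[:,0]-487)<45)&(abs(P[:,1]+287)<45)];print('floor',len(F),F.min(0),F.max(0))
s=P[(P[:,2]>155)&(P[:,2]<170)&(np.hypot(P[:,0]-480,P[:,1]+203)<40)];print('salt knob',s.mean(0) if len(s) else 0)
for h in [(380,-187),(360,-311)]:
  s=P[(P[:,2]>102)&(P[:,2]<110)&(np.hypot(P[:,0]-h[0],P[:,1]-h[1])<35)];print('jar',len(s),(s.min(0)+s.max(0))/2,s.max(0)-s.min(0))
E
```

```text
(252, 67) [ 485.6 -196.4  160. ]
(268, 41) [ 532.  -143.4   28. ]
(258, 165) [ 545.8 -323.2   28. ]
(250, 135) [ 525.4 -279.5   28. ]
(195, 42) [ 433.1 -160.6   28. ]
stand ((484.9476013183594, -241.88446044921875), (92.52365112304688, 175.29103088378906), 6.53444242477417) 4475 [[ 433. -325.   24.]
 [ 537. -153.   30.]]
floor 1986 [ 458.162513   -320.05675902    9.60395901] [ 525.86106971 -248.52596375   15.98012245]
salt knob [ 482.04201079 -204.12880122  161.15868142]
jar 1781 [ 383.17742875 -185.34336527  105.10119097] [39.98316409 39.91361703  6.13367349]
jar 1408 [ 364.19492817 -309.21162814  104.99069189] [40.22456873 39.83124019  5.92214503]
```

```bash
cat >> m.py <<'E'
def wcloud(a):
    d=a['depth'];v,u=np.nonzero(d>0);K=a['camera_matrix'];w=np.c_[u,v]-K[:2,2];r=np.hypot(*w.T)+1e-6;t=r/K[0,0]
    k=t<1.3;v,u,w,r,t=v[k],u[k],w[k],r[k],t[k];z=d[v,u]
    P=np.c_[w/r[:,None]*(np.tan(t)*z)[:,None],z,np.ones(len(z))]@np.linalg.inv(a['extrinsics']).T
    return P[:,:3],a['color'][v,u].astype(int)
def box(P,x,y,h,z0,z1): return P[(abs(P[:,0]-x)<h)&(abs(P[:,1]-y)<h)&(P[:,2]>z0)&(P[:,2]<z1)]
E
python3 - <<'E'
from plan import *
plan([(489.5,-284.5,165,96.5),(489.5,-284.5,129,96.5),(489.5,-284.5,250,96.5)])
E
```

```text
now [ 453.8 -287.   201.9] 96.6 t 6.13 w 47.6 F [-0.6  0.  -1.8]
[-0.002, 0.036, 0.037] turn [0, 0, np.float64(0.1)] dist 51
[0.0, 0.0, 0.036] turn [0, 0, 0.0] dist 36
[0.0, 0.0, -0.121] turn [0, 0, 0.0] dist 121
```

Request:
play_rows(targets=[[[0, 0.01, 0.002], [0, 0, 0], -0.2], [[-0.001, 0.02, 0.01], [0, 0, 0], -0.2], [[-0.002, 0.03, 0.02], [0, 0, 0], -0.2], [[-0.002, 0.036, 0.03], [0, 0, 0], -0.2], [[-0.002, 0.036, 0.037], [0, 0, 0], -0.2]])

```text
time_s: 6.55
tool_pos: [489.6, -285.5, 165.3]
eef_rot: [-2.089, -2.344, -0.0]
force: [0.7, -0.8, -0.8]
gripper_width: 47.8
grasp_force: 52.1
```

Request:
play_rows(targets=[[[0, 0, 0], [0, 0, 0], -0.2], [[0, 0, 0.01], [0, 0, 0], -0.2], [[0, 0, 0.018], [0, 0, 0], -0.2], [[0, 0, 0.025], [0, 0, 0], -0.2], [[0, 0, 0.03], [0, 0, 0], -0.2]])

```text
time_s: 6.97
tool_pos: [488.4, -285.9, 136.3]
eef_rot: [-2.091, -2.344, -0.0]
force: [-0.6, 0.4, -2.4]
gripper_width: 47.9
grasp_force: 52.1
```

Request:
play_rows(targets=[[[0, 0, 0], [0, 0, 0], -0.2], [[0, 0, 0.003], [0, 0, 0], -0.2], [[0, 0, 0.005], [0, 0, 0], -0.2], [[0, 0, 0.006], [0, 0, 0], -0.2], [[0, 0, 0.006], [0, 0, 0], -0.2]])

```text
time_s: 7.38
tool_pos: [488.8, -286.0, 131.3]
eef_rot: [-2.091, -2.345, -0.0]
force: [-0.1, -0.0, -1.8]
gripper_width: 47.8
grasp_force: 52.1
```

Request:
play_rows(targets=[[[0, 0, 0.001], [0, 0, 0], -0.2], [[0, 0, 0.002], [0, 0, 0], -0.2], [[0, 0, 0.002], [0, 0, 0], -0.2]])

```text
time_s: 7.63
tool_pos: [489.0, -286.3, 130.2]
eef_rot: [2.09, 2.344, -0.0]
force: [-2.1, 0.2, 7.1]
gripper_width: 47.6
grasp_force: 53.1
```

Request:
play_rows(targets=[[[0, 0, 0.001], [0, 0, 0], -0.2], [[0, 0, 0.001], [0, 0, 0], -0.2]])

```text
time_s: 7.8
tool_pos: [489.1, -286.6, 130.1]
eef_rot: [2.089, 2.343, -0.001]
force: [-5.3, 1.3, 18.0]
gripper_width: 47.9
grasp_force: 54.2
```

Request:
play_rows(targets=[[[0, 0, -0.001], [0, 0, 0], -0.2], [[0, 0, -0.001], [0, 0, 0], 0.5], [[0, 0, -0.001], [0, 0, 0], 1], [[0, 0, -0.001], [0, 0, 0], 1], [[0, 0, -0.001], [0, 0, 0], 1]])

```text
time_s: 8.22
tool_pos: [488.8, -286.0, 129.2]
eef_rot: [-2.091, -2.345, -0.0]
force: [-0.3, 0.2, 0.5]
gripper_width: 85.5
grasp_force: 0.0
```

Request:
play_rows(targets=[[[0, 0, -0.01], [0, 0, 0], 1], [[0, 0, -0.03], [0, 0, 0], 1], [[0, 0, -0.055], [0, 0, 0], 1], [[0, 0, -0.085], [0, 0, 0], 1], [[0, 0, -0.11], [0, 0, 0], 1]])

```text
time_s: 8.63
tool_pos: [488.8, -285.9, 241.9]
eef_rot: [2.09, 2.344, 0.0]
force: [-0.0, -0.4, -0.0]
gripper_width: 85.4
grasp_force: 0.0
```

```bash
python3 - <<'E'
from m import *
from plan import *
# next: jar B first at (364,-309), psi 90
plan([(420,-284,240,90),(364,-309.5,200,90)])
a=grab('wrist','w3');P,c=wcloud(a)
for n,x,y,z0 in [('mill',489,-285,168),('salt',482,-204,154),('B',364,-309,102),('A',383,-185,102)]:
    q=box(P,x,y,35,z0,z0+16); print(n,len(q),((q.min(0)+q.max(0))/2).round(1) if len(q) else '')
E
```

```text
now [ 488.8 -285.9  241.9] 96.6 t 8.63 w 85.4 F [-0.  -0.4 -0. ]
[0.01, -0.068, 0.002] turn [0, 0, np.float64(6.6)] dist 69
[-0.026, -0.056, 0.04] turn [0, 0, 0] dist 73
mill 207 [ 488.2 -284.7  174.7]
salt 210 [ 482.9 -203.6  160.1]
B 1044 [ 364.4 -309.8  105.3]
A 1245 [ 383.3 -185.2  105. ]
```

```bash
python3 - <<'E'
from plan import *
plan([(410,-300,240,85),(364.4,-309.8,160,85),(364.4,-309.8,72,85),(364.4,-309.8,230,85),(385,-200,230,85),(405,-68,230,85)])
E
```

```text
now [ 489.8 -286.7  246.9] 96.6 t 8.68 w 85.8 F [-0.1  0.1  5.8]
[-0.004, -0.081, 0.007] turn [0, 0, np.float64(11.6)] dist 81
[-0.014, -0.045, 0.08] turn [0, 0, 0] dist 93
[0.0, 0.0, 0.088] turn [0, 0, 0] dist 88
[0.0, 0.0, -0.158] turn [0, 0, 0] dist 158
[0.111, 0.011, -0.0] turn [0, 0, 0] dist 112
[0.133, 0.008, -0.0] turn [0, 0, 0] dist 134
```

Request:
play_rows(targets=[[[-0.004, -0.04, 0], [0, 0, 6], 1], [[-0.004, -0.081, 0.002], [0, 0, 11.6], 1], [[-0.004, -0.081, 0.002], [0, 0, 11.6], 1], [[-0.004, -0.081, 0.002], [0, 0, 11.6], 1]])

```text
time_s: 9.02
tool_pos: [407.6, -299.5, 238.2]
eef_rot: [2.319, 2.118, 0.0]
force: [1.1, -0.3, -0.7]
gripper_width: 85.4
grasp_force: 0.0
```

Request:
play_rows(targets=[[[-0.007, -0.022, 0.03], [0, 0, 0], 1], [[-0.014, -0.045, 0.06], [0, 0, 0], 1], [[-0.014, -0.045, 0.08], [0, 0, 0], 1], [[-0.014, -0.045, 0.08], [0, 0, 0], 1], [[-0.014, -0.045, 0.08], [0, 0, 0], 1]])

```text
time_s: 9.43
tool_pos: [363.3, -309.1, 157.7]
eef_rot: [-2.316, -2.122, -0.001]
force: [-0.1, 0.1, 0.7]
gripper_width: 85.4
grasp_force: 0.0
```

```bash
python3 - <<'E'
from plan import *
plan([(364.4,-309.8,72,85),(364.4,-309.8,230,85),(385,-200,230,85),(405,-68,230,85)])
E
```

```text
now [ 363.3 -309.1  157.7] 85.0 t 9.43 w 85.4 F [-0.1  0.1  0.7]
[-0.001, 0.001, 0.086] turn [0, 0, np.float64(-0.0)] dist 86
[0.0, 0.0, -0.158] turn [0, 0, 0] dist 158
[0.111, 0.011, -0.0] turn [0, 0, 0] dist 112
[0.133, 0.008, -0.0] turn [0, 0, 0] dist 134
```

Request:
play_rows(targets=[[[-0.001, 0.001, 0.03], [0, 0, 0], 1], [[-0.001, 0.001, 0.06], [0, 0, 0], 1], [[-0.001, 0.001, 0.08], [0, 0, 0], 1], [[-0.001, 0.001, 0.086], [0, 0, 0], 1], [[-0.001, 0.001, 0.086], [0, 0, 0], 1]], grip_force=40)

```text
time_s: 9.85
tool_pos: [364.4, -310.3, 71.6]
eef_rot: [-2.315, -2.122, -0.0]
force: [-0.5, -0.3, 0.7]
gripper_width: 85.8
grasp_force: 0.0
```

Request:
play_rows(targets=[[[0, 0, 0], [0, 0, 0], -0.3], [[0, 0, 0], [0, 0, 0], -0.3], [[0, 0, 0], [0, 0, 0], -0.3], [[0, 0, 0], [0, 0, 0], -0.3], [[0, 0, 0], [0, 0, 0], -0.3]])

```text
time_s: 10.27
tool_pos: [364.1, -310.9, 72.6]
eef_rot: [2.316, 2.12, -0.0]
force: [-0.8, 1.5, 8.1]
gripper_width: 40.1
grasp_force: 39.3
```

Request:
play_rows(targets=[[[0, 0, 0], [0, 0, 0], -0.3], [[0, 0, 0], [0, 0, 0], -0.3], [[0, 0, -0.005], [0, 0, 0], -0.3], [[0, 0, -0.02], [0, 0, 0], -0.3], [[0, 0, -0.04], [0, 0, 0], -0.3]])

```text
time_s: 10.68
tool_pos: [363.1, -309.8, 111.3]
eef_rot: [-2.316, -2.12, -0.0]
force: [-0.3, 0.2, -0.3]
gripper_width: 40.1
grasp_force: 40.5
```

Request:
play_rows(targets=[[[0, 0, -0.03], [0, 0, 0], -0.3], [[0, 0, -0.06], [0, 0, 0], -0.3], [[0, 0, -0.09], [0, 0, 0], -0.3], [[0, 0, -0.11], [0, 0, 0], -0.3], [[0, 0, -0.12], [0, 0, 0], -0.3]])

```text
time_s: 11.1
tool_pos: [364.0, -310.7, 234.7]
eef_rot: [2.314, 2.119, -0.0]
force: [0.3, -1.3, -1.2]
gripper_width: 40.0
grasp_force: 40.6
```

Request:
play_rows(targets=[[[0.02, 0.002, 0], [0, 0, 0], -0.3], [[0.045, 0.004, 0], [0, 0, 0], -0.3], [[0.07, 0.007, 0], [0, 0, 0], -0.3], [[0.095, 0.009, 0], [0, 0, 0], -0.3], [[0.111, 0.011, 0], [0, 0, 0], -0.3]])

```text
time_s: 11.52
tool_pos: [384.2, -198.7, 230.9]
eef_rot: [-2.316, -2.121, -0.0]
force: [-0.0, 0.7, -0.9]
gripper_width: 40.2
grasp_force: 40.6
```

Request:
play_rows(targets=[[[0.03, 0.002, 0], [0, 0, 0], -0.3], [[0.06, 0.004, 0], [0, 0, 0], -0.3], [[0.09, 0.006, 0], [0, 0, 0], -0.3], [[0.115, 0.007, 0], [0, 0, 0], -0.3], [[0.133, 0.008, 0], [0, 0, 0], -0.3]])

```text
time_s: 11.93
tool_pos: [403.7, -66.9, 231.0]
eef_rot: [-2.316, -2.122, -0.0]
force: [-0.5, -0.3, -0.1]
gripper_width: 40.1
grasp_force: 40.6
```

```bash
python3 - <<'E'
from m import *
from plan import *
a=grab('wrist','w4');P,c=wcloud(a)
plan([])
k=(c[:,2]-c[:,0]>25)&(P[:,2]>29)&(P[:,2]<39)&(abs(P[:,0]-491)<60)&(abs(P[:,1]+4)<115)
print('rack',cv2.minAreaRect(P[k][:,:2].astype(np.float32)),k.sum(),np.percentile(P[k],[1,99],axis=0).round())
q=box(P,491,-7,35,106,116);print('rj',((q.min(0)+q.max(0))/2).round(1),len(q))
cv2.imwrite('pics/w4b.png',cv2.resize(a['color'],(640,480)))
E
```

```text
now [404.  -65.1 231.1] 85.0 t 11.98 w 40.2 F [ 0.7  0.6 -0.9]
rack ((493.4725341796875, -2.7533340454101562), (201.05703735351562, 66.82731628417969), 85.46711730957031) 2274 [[ 455. -103.   29.]
 [ 533.   97.   38.]]
rj [493.5  -6.6 110.1] 1482
```

View pics/w4b.png

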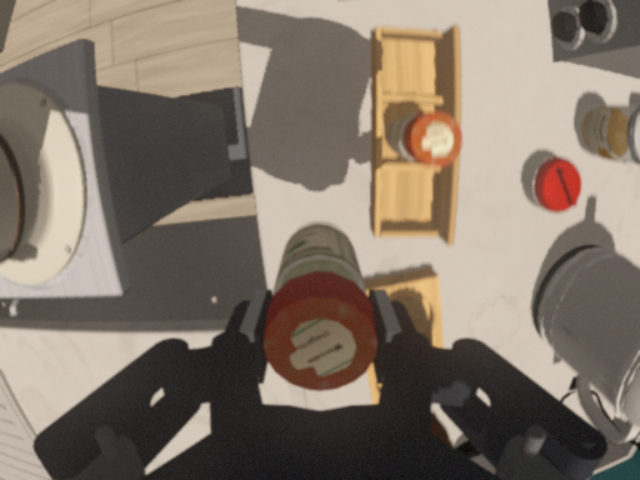

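The rack's free bays are at (417,65) and (412,200), and the racked jar is at (432,137). The jar I'm holding is upright. The near bay centre works out at about (490,-68).

```bash
python3 - <<'E'
from plan import *
plan([(490,-68,180,85),(490,-68,130,85),(490,-68,82,85)])
E
```

```text
now [404.  -65.1 231.1] 85.0 t 11.98 w 40.2 F [ 0.7  0.6 -0.9]
[0.005, 0.086, 0.051] turn [0, 0, np.float64(0.0)] dist 100
[0.0, 0.0, 0.05] turn [0, 0, 0] dist 50
[0.0, 0.0, 0.048] turn [0, 0, 0] dist 48
```

Request:
play_rows(targets=[[[0.001, 0.02, 0.005], [0, 0, 0], -0.3], [[0.002, 0.04, 0.02], [0, 0, 0], -0.3], [[0.004, 0.06, 0.035], [0, 0, 0], -0.3], [[0.005, 0.078, 0.045], [0, 0, 0], -0.3], [[0.005, 0.086, 0.051], [0, 0, 0], -0.3]])

```text
time_s: 12.4
tool_pos: [491.0, -71.3, 178.3]
eef_rot: [-2.315, -2.12, 0.002]
force: [0.2, 0.1, -1.3]
gripper_width: 40.0
grasp_force: 40.8
```

Request:
play_rows(targets=[[[0, 0, 0.01], [0, 0, 0], -0.3], [[0, 0, 0.022], [0, 0, 0], -0.3], [[0, 0, 0.034], [0, 0, 0], -0.3], [[0, 0, 0.044], [0, 0, 0], -0.3], [[0, 0, 0.05], [0, 0, 0], -0.3]])

```text
time_s: 12.82
tool_pos: [489.2, -71.4, 129.0]
eef_rot: [-2.317, -2.12, 0.001]
force: [0.7, 0.2, -1.2]
gripper_width: 39.8
grasp_force: 40.8
```

```bash
python3 - <<'E'
from plan import *
plan([(490,-68,130,85),(490,-68,84,85)])
E
```

```text
now [489.2 -71.4 129. ] 84.9 t 12.82 w 39.8 F [ 0.7  0.2 -1.2]
[0.003, 0.0, -0.001] turn [0, 0, np.float64(-0.1)] dist 4
[0.0, 0.0, 0.046] turn [0, 0, 0] dist 46
```

Request:
play_rows(targets=[[[0.003, 0, 0], [0, 0, 0], -0.3], [[0.003, 0, 0.015], [0, 0, 0], -0.3], [[0.003, 0, 0.03], [0, 0, 0], -0.3], [[0.003, 0, 0.041], [0, 0, 0], -0.3], [[0.003, 0, 0.045], [0, 0, 0], -0.3]])

```text
time_s: 13.23
tool_pos: [489.8, -68.2, 84.2]
eef_rot: [-2.316, -2.121, 0.001]
force: [-0.1, -0.3, -1.3]
gripper_width: 40.1
grasp_force: 40.8
```

Request:
play_rows(targets=[[[0, 0, 0.001], [0, 0, 0], -0.3], [[0, 0, 0.003], [0, 0, 0], -0.3], [[0, 0, 0.004], [0, 0, 0], -0.3], [[0, 0, 0.005], [0, 0, 0], -0.3]])

```text
time_s: 13.57
tool_pos: [490.7, -68.6, 80.8]
eef_rot: [2.317, 2.121, 0.001]
force: [0.1, 0.4, -0.8]
gripper_width: 40.3
grasp_force: 40.8
```

Request:
play_rows(targets=[[[0, 0, 0.001], [0, 0, 0], -0.3], [[0, 0, 0.0015], [0, 0, 0], -0.3], [[0, 0, 0.0015], [0, 0, 0], -0.3]])

```text
time_s: 13.82
tool_pos: [490.4, -68.5, 78.9]
eef_rot: [2.317, 2.121, 0.0]
force: [0.1, -0.2, 0.2]
gripper_width: 40.2
grasp_force: 40.8
```

Request:
play_rows(targets=[[[0, 0, 0.0005], [0, 0, 0], -0.3], [[0, 0, 0.0005], [0, 0, 0], -0.3]])

```text
time_s: 13.98
tool_pos: [490.5, -68.5, 78.7]
eef_rot: [2.317, 2.121, 0.0]
force: [-1.5, -0.8, 4.0]
gripper_width: 40.2
grasp_force: 41.3
```

Request:
play_rows(targets=[[[0, 0, 0], [0, 0, 0], 0.5], [[0, 0, 0], [0, 0, 0], 0.7], [[0, 0, 0], [0, 0, 0], 0.7], [[0, 0, 0], [0, 0, 0], 0.7], [[0, 0, -0.01], [0, 0, 0], 0.7]])

```text
time_s: 14.4
tool_pos: [489.6, -68.3, 87.1]
eef_rot: [-2.315, -2.12, 0.002]
force: [-1.1, 0.4, -0.3]
gripper_width: 72.6
grasp_force: 0.0
```

Request:
play_rows(targets=[[[0, 0, -0.02], [0, 0, 0], 0.7], [[0, 0, -0.05], [0, 0, 0], 0.7], [[0, 0, -0.08], [0, 0, 0], 0.7], [[0, 0, -0.1], [0, 0, 0], 0.7], [[0, 0, -0.11], [0, 0, 0], 0.7]])

```text
time_s: 14.82
tool_pos: [491.1, -68.7, 201.9]
eef_rot: [2.315, 2.119, 0.003]
force: [0.3, 0.6, 0.6]
gripper_width: 73.0
grasp_force: 0.0
```

Request:
play_rows(targets=[[[0, 0, 0], [0, 0, 0], 0.7]])

```text
time_s: 14.9
tool_pos: [491.1, -68.7, 200.8]
eef_rot: [2.315, 2.119, 0.003]
force: [-1.0, -1.0, 0.1]
gripper_width: 72.9
grasp_force: 0.0
```

```bash
python3 - <<'E'
from plan import *
from m import *
plan([(383.3,-185.2,160,85),(383.3,-185.2,72,85)])
P,c=wcloud(grab('wrist','w5'))
for n,x,y,z0 in [('put',490,-68,107),('rj',493,-7,107),('A',383,-185,102)]:
    q=box(P,x,y,28,z0,z0+10); print(n,len(q),((q.min(0)+q.max(0))/2).round(1) if len(q) else '')
E
```

```text
now [491.1 -68.7 200.8] 85.0 t 14.9 w 72.9 F [-1.  -1.   0.1]
[-0.126, -0.097, 0.041] turn [0, 0, np.float64(-0.0)] dist 164
[0.0, 0.0, 0.088] turn [0, 0, 0] dist 88
put 1840 [489.8 -67.5 110.6]
rj 2059 [494.1  -6.6 110.5]
A 41 [ 401.5 -184.   104.6]
```

Request:
play_rows(targets=[[[-0.03, -0.022, 0.0], [0, 0, 0], 0.7], [[-0.06, -0.045, 0.01], [0, 0, 0], 0.7], [[-0.09, -0.07, 0.025], [0, 0, 0], 0.7], [[-0.115, -0.09, 0.035], [0, 0, 0], 0.7], [[-0.126, -0.097, 0.038], [0, 0, 0], 0.7]])

```text
time_s: 15.37
tool_pos: [379.3, -186.5, 157.2]
eef_rot: [-2.316, -2.117, 0.002]
force: [-0.6, 0.4, 0.4]
gripper_width: 72.7
grasp_force: 0.0
```

Request:
play_rows(targets=[[[0, 0, 0], [0, 0, 0], 0.7], [[0, 0, 0], [0, 0, 0], 0.7]])

```text
time_s: 15.53
tool_pos: [382.0, -185.5, 159.1]
eef_rot: [-2.318, -2.118, 0.0]
force: [0.6, 0.2, 1.4]
gripper_width: 72.5
grasp_force: 0.0
```

```bash
python3 - <<'E'
from plan import *
plan([(383.3,-185.2,72,85),(383.3,-185.2,230,85),(390,-60,230,85),(415,62,230,85),(500.5,61.5,180,85)])
E
```

```text
now [ 382.  -185.5  159.1] 84.8 t 15.53 w 72.5 F [0.6 0.2 1.4]
[0.0, 0.001, 0.087] turn [0, 0, np.float64(-0.2)] dist 87
[0.0, 0.0, -0.158] turn [0, 0, 0] dist 158
[0.125, -0.004, -0.0] turn [0, 0, 0] dist 125
[0.124, 0.014, -0.0] turn [0, 0, 0] dist 125
[0.007, 0.085, 0.05] turn [0, 0, 0] dist 99
```

Request:
play_rows(targets=[[[0, 0.001, 0.03], [0, 0, 0], 0.7], [[0, 0.001, 0.06], [0, 0, 0], 0.7], [[0, 0.001, 0.08], [0, 0, 0], 0.7], [[0, 0.001, 0.087], [0, 0, 0], 0.7], [[0, 0.001, 0.087], [0, 0, 0], 0.7]])

```text
time_s: 15.95
tool_pos: [383.4, -184.4, 71.8]
eef_rot: [-2.314, -2.12, 0.001]
force: [-0.2, 0.6, 0.1]
gripper_width: 72.3
grasp_force: 0.0
```

Request:
play_rows(targets=[[[0, 0, 0], [0, 0, 0], -0.3], [[0, 0, 0], [0, 0, 0], -0.3], [[0, 0, 0], [0, 0, 0], -0.3], [[0, 0, 0], [0, 0, 0], -0.3], [[0, 0, 0], [0, 0, 0], -0.3]])

```text
time_s: 16.37
tool_pos: [384.3, -186.0, 74.7]
eef_rot: [2.315, 2.12, 0.001]
force: [-1.7, 1.3, 7.0]
gripper_width: 40.3
grasp_force: 39.4
```

Request:
play_rows(targets=[[[0, 0, 0], [0, 0, 0], -0.3], [[0, 0, 0], [0, 0, 0], -0.3], [[0, 0, -0.005], [0, 0, 0], -0.3], [[0, 0, -0.02], [0, 0, 0], -0.3], [[0, 0, -0.04], [0, 0, 0], -0.3]])

```text
time_s: 16.78
tool_pos: [383.2, -185.2, 113.7]
eef_rot: [-2.316, -2.12, 0.0]
force: [-0.2, 0.2, -1.2]
gripper_width: 40.2
grasp_force: 40.5
```

Request:
play_rows(targets=[[[0, 0, -0.03], [0, 0, 0], -0.3], [[0, 0, -0.06], [0, 0, 0], -0.3], [[0, 0, -0.09], [0, 0, 0], -0.3], [[0, 0, -0.11], [0, 0, 0], -0.3], [[0, 0, -0.118], [0, 0, 0], -0.3]])

```text
time_s: 17.2
tool_pos: [384.3, -186.0, 235.1]
eef_rot: [2.314, 2.118, 0.002]
force: [0.4, -0.3, -1.2]
gripper_width: 40.2
grasp_force: 40.6
```

Request:
play_rows(targets=[[[0.025, -0.001, 0], [0, 0, 0], -0.3], [[0.05, -0.002, 0], [0, 0, 0], -0.3], [[0.08, -0.003, 0], [0, 0, 0], -0.3], [[0.105, -0.004, 0], [0, 0, 0], -0.3], [[0.125, -0.004, 0], [0, 0, 0], -0.3]])

```text
time_s: 17.62
tool_pos: [390.2, -59.0, 231.0]
eef_rot: [-2.317, -2.121, -0.0]
force: [1.0, -1.2, -0.6]
gripper_width: 40.3
grasp_force: 40.6
```

Request:
play_rows(targets=[[[0.025, 0.003, 0], [0, 0, 0], -0.3], [[0.05, 0.006, 0], [0, 0, 0], -0.3], [[0.08, 0.009, 0], [0, 0, 0], -0.3], [[0.105, 0.012, 0], [0, 0, 0], -0.3], [[0.124, 0.014, 0], [0, 0, 0], -0.3]])

```text
time_s: 18.03
tool_pos: [415.4, 63.5, 231.0]
eef_rot: [-2.316, -2.122, -0.0]
force: [-0.1, -1.1, -1.3]
gripper_width: 39.7
grasp_force: 40.6
```

Request:
play_rows(targets=[[[0.001, 0.02, 0.005], [0, 0, 0], -0.3], [[0.003, 0.04, 0.02], [0, 0, 0], -0.3], [[0.005, 0.06, 0.035], [0, 0, 0], -0.3], [[0.007, 0.078, 0.045], [0, 0, 0], -0.3], [[0.007, 0.085, 0.05], [0, 0, 0], -0.3]])

```text
time_s: 18.45
tool_pos: [501.7, 61.2, 179.1]
eef_rot: [-2.316, -2.12, 0.003]
force: [0.6, -1.6, -0.5]
gripper_width: 39.6
grasp_force: 40.7
```

Request:
play_rows(targets=[[[0, 0, 0.01], [0, 0, 0], -0.3], [[0, 0, 0.022], [0, 0, 0], -0.3], [[0, 0, 0.034], [0, 0, 0], -0.3], [[0, 0, 0.044], [0, 0, 0], -0.3], [[0, 0, 0.05], [0, 0, 0], -0.3]])

```text
time_s: 18.87
tool_pos: [499.9, 61.1, 130.0]
eef_rot: [-2.317, -2.121, 0.001]
force: [-0.2, -0.1, -1.9]
gripper_width: 40.0
grasp_force: 40.7
```

```bash
python3 - <<'E'
from plan import *
from m import *
plan([(500.5,61.7,84,85)])
a=grab('wrist','w6');P,c=wcloud(a)
k=(c[:,2]-c[:,0]>25)&(P[:,2]>29)&(P[:,2]<39)&(abs(P[:,0]-491)<60)&(abs(P[:,1]+4)<115)
print('rack',cv2.minAreaRect(P[k][:,:2].astype(np.float32)),k.sum())
E
```

```text
now [499.9  61.1 130. ] 85.0 t 18.87 w 40.0 F [-0.2 -0.1 -1.9]
[0.001, 0.001, 0.046] turn [0, 0, np.float64(-0.0)] dist 46
rack ((494.97857666015625, 7.530143737792969), (181.5285186767578, 69.30595397949219), 84.52759552001953) 1325
```

Request:
play_rows(targets=[[[0.0005, 0, 0.01], [0, 0, 0], -0.3], [[0.0005, 0, 0.025], [0, 0, 0], -0.3], [[0.0005, 0, 0.036], [0, 0, 0], -0.3], [[0.0005, 0, 0.043], [0, 0, 0], -0.3], [[0.0005, 0, 0.045], [0, 0, 0], -0.3]])

```text
time_s: 19.33
tool_pos: [500.4, 61.6, 85.1]
eef_rot: [-2.316, -2.121, 0.002]
force: [-0.1, -0.1, -0.6]
gripper_width: 40.1
grasp_force: 40.7
```

Request:
play_rows(targets=[[[0, 0, 0.001], [0, 0, 0], -0.3], [[0, 0, 0.002], [0, 0, 0], -0.3], [[0, 0, 0.003], [0, 0, 0], -0.3], [[0, 0, 0.003], [0, 0, 0], -0.3]])

```text
time_s: 19.67
tool_pos: [501.1, 61.6, 83.6]
eef_rot: [2.317, 2.121, 0.001]
force: [0.4, 0.1, -1.1]
gripper_width: 40.4
grasp_force: 40.7
```

Request:
play_rows(targets=[[[0, 0, 0.001], [0, 0, 0], -0.3], [[0, 0, 0.001], [0, 0, 0], -0.3]])

```text
time_s: 19.83
tool_pos: [501.0, 61.6, 82.4]
eef_rot: [2.317, 2.121, 0.0]
force: [-0.2, 0.1, -1.5]
gripper_width: 40.2
grasp_force: 40.7
```

Request:
play_rows(targets=[[[0, 0, 0.001], [0, 0, 0], -0.3], [[0, 0, 0.001], [0, 0, 0], -0.3]])

```text
time_s: 20.0
tool_pos: [500.9, 61.6, 81.2]
eef_rot: [-2.317, -2.121, -0.0]
force: [0.0, 0.2, -1.2]
gripper_width: 40.2
grasp_force: 40.7
```

Request:
play_rows(targets=[[[0, 0, 0.001], [0, 0, 0], -0.3], [[0, 0, 0.001], [0, 0, 0], -0.3]])

```text
time_s: 20.17
tool_pos: [501.0, 61.6, 80.8]
eef_rot: [2.317, 2.121, 0.001]
force: [-2.2, -0.9, 5.1]
gripper_width: 40.1
grasp_force: 41.3
```

Request:
play_rows(targets=[[[0, 0, 0.0005], [0, 0, 0], -0.3], [[0, 0, 0.0005], [0, 0, 0], -0.3]])

```text
time_s: 20.33
tool_pos: [501.2, 61.6, 80.7]
eef_rot: [2.317, 2.121, 0.001]
force: [-4.6, 0.5, 12.2]
gripper_width: 40.2
grasp_force: 42.2
```

Contact, so I'll release, lift, and head for the lemon.

Request:
play_rows(targets=[[[0, 0, -0.001], [0, 0, 0], -0.3], [[0, 0, -0.001], [0, 0, 0], 0.7], [[0, 0, -0.001], [0, 0, 0], 0.7], [[0, 0, -0.001], [0, 0, 0], 0.7], [[0, 0, -0.01], [0, 0, 0], 0.7]])

```text
time_s: 20.75
tool_pos: [500.1, 61.6, 88.6]
eef_rot: [-2.316, -2.12, 0.003]
force: [0.2, 0.2, -1.0]
gripper_width: 72.8
grasp_force: 0.0
```

Request:
play_rows(targets=[[[0, 0, -0.02], [0, 0, 0], 0.7], [[0, 0, -0.05], [0, 0, 0], 0.7], [[0, 0, -0.08], [0, 0, 0], 0.7], [[0, 0, -0.1], [0, 0, 0], 0.7], [[0, 0, -0.11], [0, 0, 0], 0.7]])

```text
time_s: 21.17
tool_pos: [501.6, 61.6, 203.3]
eef_rot: [2.315, 2.12, 0.004]
force: [0.3, -0.4, 0.4]
gripper_width: 72.7
grasp_force: 0.0
```

Request:
play_rows(targets=[[[0, 0, 0], [0, 0, 0], 1], [[0, 0, 0], [0, 0, 0], 1]])

```text
time_s: 21.33
tool_pos: [500.8, 61.6, 199.3]
eef_rot: [-2.317, -2.121, 0.0]
force: [0.2, 0.3, -1.1]
gripper_width: 85.1
grasp_force: 0.0
```

```bash
python3 - <<'E'
from plan import *
from m import *
plan([(450,150,200,118),(390,260,200,149),(361,300,200,180),(361,332.5,160,180)])
a=grab('wrist','w7');P,c=wcloud(a)
for n,x,y,z0 in [('put',501,62,107),('rj',493,-7,107)]:
    q=box(P,x,y,28,z0,z0+10); print(n,len(q),((q.min(0)+q.max(0))/2).round(1) if len(q) else '')
k=(c[:,2]-c[:,0]>25)&(P[:,2]>17)&(P[:,2]<27)&(abs(P[:,0]-479)<65)&(abs(P[:,1]-238)<110)
print('tray',cv2.minAreaRect(P[k][:,:2].astype(np.float32)),k.sum())
y=(c[:,1]>120)&(c[:,0]<90)&(c[:,2]>150)&(P[:,2]>8)
q=P[y&(np.hypot(P[:,0]-361,P[:,1]-332)<55)];print('lemon',q.min(0).round(),q.max(0).round(),len(q),cv2.minAreaRect(q[:,:2].astype(np.float32)))
E
```

```text
now [500.8  61.6 199.3] 84.9 t 21.33 w 85.1 F [ 0.2  0.3 -1.1]
[0.084, -0.058, -0.001] turn [0, 0, np.float64(-33.1)] dist 102
[0.125, -0.001, -0.0] turn [0, 0, -31] dist 125
[0.045, 0.019, -0.0] turn [0, 0, -31] dist 49
[0.0, 0.032, 0.04] turn [0, 0, 0] dist 52
put 1834 [498.9  62.  110.5]
rj 1388 [494.1  -6.4 110.7]
tray ((485.43292236328125, 204.944580078125), (100.677734375, 126.67677307128906), 3.362459421157837) 1833Traceback (most recent call last):
  File "<stdin>", line 10, in <module>
    return umr_minimum(a, axis, None, out, keepdims, initial, where)
ValueError: zero-size array to reduction operation minimum which has no identity
```

Request:
play_rows(targets=[[[0.02, -0.012, 0], [0, 0, -7], 1], [[0.045, -0.03, 0], [0, 0, -14], 1], [[0.07, -0.048, 0], [0, 0, -21], 1], [[0.084, -0.058, 0], [0, 0, -28], 1], [[0.084, -0.058, 0], [0, 0, -33], 1]])

```text
time_s: 21.8
tool_pos: [448.4, 152.6, 198.3]
eef_rot: [-1.606, -2.697, 0.001]
force: [0.3, -0.7, 0.7]
gripper_width: 85.2
grasp_force: 0.0
```

Request:
play_rows(targets=[[[0.03, 0, 0], [0, 0, -7], 1], [[0.06, 0, 0], [0, 0, -14], 1], [[0.09, 0, 0], [0, 0, -21], 1], [[0.115, 0, 0], [0, 0, -28], 1], [[0.125, -0.001, 0], [0, 0, -31], 1]])

```text
time_s: 22.22
tool_pos: [389.1, 262.3, 198.2]
eef_rot: [-0.827, -3.028, 0.001]
force: [0.8, -0.5, 0.0]
gripper_width: 85.4
grasp_force: 0.0
```

Request:
play_rows(targets=[[[0.01, 0.004, 0], [0, 0, -7], 1], [[0.025, 0.01, 0], [0, 0, -14], 1], [[0.04, 0.015, 0], [0, 0, -21], 1], [[0.045, 0.019, 0], [0, 0, -28], 1], [[0.045, 0.019, 0], [0, 0, -31], 1]])

```text
time_s: 22.63
tool_pos: [361.1, 300.5, 198.1]
eef_rot: [0.013, -3.139, 0.001]
force: [0.3, 0.9, -0.4]
gripper_width: 85.5
grasp_force: 0.0
```

Request:
play_rows(targets=[[[0, 0, 0], [0, 0, 0], 1], [[0, 0, 0], [0, 0, 0], 1]])

```text
time_s: 22.8
tool_pos: [361.9, 299.6, 198.6]
eef_rot: [-0.005, -3.14, 0.001]
force: [-0.7, 0.4, -0.8]
gripper_width: 85.5
grasp_force: 0.0
```

```bash
python3 - <<'E'
from plan import *
from m import *
plan([(361,332.5,150,180)])
a=grab('wrist','w8');P,c=wcloud(a)
cv2.imwrite('pics/w8b.png',cv2.resize(a['color'],(560,420)))
k=(c[:,2]-c[:,0]>25)&(P[:,2]>17)&(P[:,2]<27)&(abs(P[:,0]-479)<65)&(abs(P[:,1]-238)<110)
print('tray',cv2.minAreaRect(P[k][:,:2].astype(np.float32)),k.sum())
q=P[(P[:,2]>6)&(P[:,2]<58)&(np.hypot(P[:,0]-361,P[:,1]-332)<48)];print('lemon',q.min(0).round(),q.max(0).round(),len(q),cv2.minAreaRect(q[:,:2].astype(np.float32)))
E
```

```text
now [361.9 299.6 198.6] 179.8 t 22.8 w 85.5 F [-0.7  0.4 -0.8]
[0.001, 0.033, 0.049] turn [0, 0, np.float64(-0.2)] dist 59
tray ((483.1278381347656, 237.0780487060547), (101.23666381835938, 190.15435791015625), 3.3805694580078125) 2015
lemon [327. 305.  23.] [396. 359.  53.] 2240 ((360.61968994140625, 333.00164794921875), (56.70812225341797, 57.60319137573242), 55.87373352050781)
```

View pics/w8b.png

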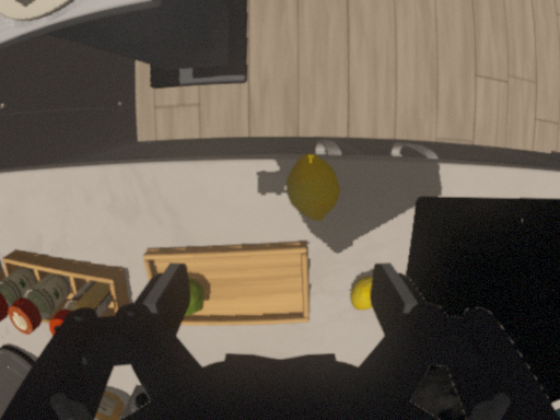

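The lemon is at (313,187), tilted a few degrees. The tray is at (228,283), the lime at (195,297), and the small lemon at (363,292), which is left alone. I'll move over the big lemon and descend with ψ≈186°.

Request:
play_rows(targets=[[[0.001, 0.01, 0.01], [0, 0, -3], 1], [[0.001, 0.02, 0.03], [0, 0, -6], 1], [[0.001, 0.033, 0.06], [0, 0, -6], 1], [[0.001, 0.033, 0.085], [0, 0, -6], 1], [[0.001, 0.033, 0.1], [0, 0, -6], 1]], grip_force=30)

```text
time_s: 23.27
tool_pos: [360.3, 332.3, 96.7]
eef_rot: [0.16, -3.135, 0.002]
force: [-1.0, 0.1, -0.1]
gripper_width: 85.7
grasp_force: 0.0
```

Request:
play_rows(targets=[[[0, 0, 0], [0, 0, 0], 1], [[0, 0, 0], [0, 0, 0], 1]])

```text
time_s: 23.43
tool_pos: [361.2, 332.4, 99.5]
eef_rot: [0.16, -3.136, 0.001]
force: [0.0, 1.0, 0.4]
gripper_width: 85.5
grasp_force: 0.0
```

```bash
python3 - <<'E'
from plan import *
plan([(361.5,332.3,6,186),(361.5,332.3,110,186),(430,300,110,184),(481,275,70,182)])
E
```

```text
now [361.2 332.4  99.5] -174.2 t 23.43 w 85.5 F [0.  1.  0.4]
[-0.0, -0.0, 0.094] turn [0, 0, np.float64(-360.2)] dist 94
[-0.0, 0.0, -0.104] turn [0, 0, 0] dist 104
[-0.065, -0.039, -0.0] turn [0, 0, 2] dist 76
[-0.049, -0.028, 0.04] turn [0, 0, 2] dist 69
```

Request:
play_rows(targets=[[[0, 0, 0.03], [0, 0, 0], 1], [[0, 0, 0.055], [0, 0, 0], 1], [[0, 0, 0.075], [0, 0, 0], 1], [[0, 0, 0.087], [0, 0, 0], 1], [[0, 0, 0.092], [0, 0, 0], 1]])

```text
time_s: 23.85
tool_pos: [361.5, 332.6, 7.5]
eef_rot: [0.161, -3.137, 0.0]
force: [0.1, -0.5, 0.7]
gripper_width: 85.8
grasp_force: 0.0
```

Request:
play_rows(targets=[[[0, 0, 0], [0, 0, 0], -0.1], [[0, 0, 0], [0, 0, 0], -0.1], [[0, 0, 0], [0, 0, 0], -0.1], [[0, 0, 0], [0, 0, 0], -0.1], [[0, 0, 0], [0, 0, 0], -0.1]])

```text
time_s: 24.27
tool_pos: [362.2, 333.3, 9.6]
eef_rot: [-0.163, 3.135, 0.002]
force: [-0.9, -2.0, 9.6]
gripper_width: 50.4
grasp_force: 29.3
```

Request:
play_rows(targets=[[[0, 0, 0], [0, 0, 0], -0.1], [[0, 0, 0], [0, 0, 0], -0.1], [[0, 0, -0.005], [0, 0, 0], -0.1], [[0, 0, -0.02], [0, 0, 0], -0.1], [[0, 0, -0.04], [0, 0, 0], -0.1]])

```text
time_s: 24.68
tool_pos: [360.9, 332.5, 48.2]
eef_rot: [0.163, -3.136, 0.001]
force: [-1.1, 0.1, -1.3]
gripper_width: 50.4
grasp_force: 31.5
```

Request:
play_rows(targets=[[[0, 0, -0.02], [0, 0, 0], -0.1], [[0, 0, -0.04], [0, 0, 0], -0.1], [[0, 0, -0.055], [0, 0, 0], -0.1], [[0, 0, -0.064], [0, 0, 0], -0.1], [[0, 0, -0.064], [0, 0, 0], -0.1]])

```text
time_s: 25.1
tool_pos: [362.1, 333.3, 114.3]
eef_rot: [-0.163, 3.134, 0.003]
force: [0.1, 0.5, -0.6]
gripper_width: 50.6
grasp_force: 31.5
```

Request:
play_rows(targets=[[[-0.015, -0.009, 0], [0, 0, 0], -0.1], [[-0.03, -0.018, 0], [0, 0, 1], -0.1], [[-0.045, -0.027, 0], [0, 0, 2], -0.1], [[-0.06, -0.036, 0], [0, 0, 2], -0.1], [[-0.065, -0.039, 0], [0, 0, 2], -0.1]])

```text
time_s: 25.52
tool_pos: [431.3, 299.7, 111.0]
eef_rot: [0.107, -3.139, 0.001]
force: [0.6, -0.2, -0.9]
gripper_width: 50.9
grasp_force: 31.5
```

Request:
play_rows(targets=[[[-0.015, -0.008, 0.01], [0, 0, 0], -0.1], [[-0.03, -0.017, 0.02], [0, 0, 1], -0.1], [[-0.04, -0.024, 0.03], [0, 0, 2], -0.1], [[-0.049, -0.028, 0.04], [0, 0, 2], -0.1], [[-0.049, -0.028, 0.04], [0, 0, 2], -0.1]])

```text
time_s: 25.93
tool_pos: [480.9, 275.3, 69.3]
eef_rot: [0.052, -3.138, 0.002]
force: [1.0, 0.7, -1.4]
gripper_width: 50.3
grasp_force: 31.5
```

Request:
play_rows(targets=[[[0, 0, 0], [0, 0, 0], -0.1], [[0, 0, 0], [0, 0, 0], -0.1]])

```text
time_s: 26.1
tool_pos: [480.4, 276.6, 72.0]
eef_rot: [0.054, -3.141, -0.0]
force: [0.7, -0.2, -0.5]
gripper_width: 50.2
grasp_force: 31.5
```

```bash
python3 - <<'E'
from plan import *
plan([(481,275,21,182)])
E
```

```text
now [480.4 276.6  72. ] -178.0 t 26.1 w 50.2 F [ 0.7 -0.2 -0.5]
[-0.001, -0.002, 0.051] turn [0, 0, np.float64(-360.0)] dist 51
```

Request:
play_rows(targets=[[[0, -0.001, 0.015], [0, 0, 0], -0.1], [[0, -0.001, 0.03], [0, 0, 0], -0.1], [[0, -0.001, 0.04], [0, 0, 0], -0.1], [[0, -0.001, 0.047], [0, 0, 0], -0.1], [[0, -0.001, 0.051], [0, 0, 0], -0.1]])

```text
time_s: 26.52
tool_pos: [480.4, 275.4, 20.4]
eef_rot: [0.054, -3.141, 0.0]
force: [-0.4, -0.8, -0.4]
gripper_width: 50.4
grasp_force: 31.5
```

Request:
play_rows(targets=[[[0, 0, 0.001], [0, 0, 0], -0.1], [[0, 0, 0.002], [0, 0, 0], -0.1], [[0, 0, 0.002], [0, 0, 0], -0.1]])

```text
time_s: 26.77
tool_pos: [481.1, 275.4, 19.3]
eef_rot: [-0.053, 3.141, 0.001]
force: [0.3, -0.2, -1.1]
gripper_width: 50.6
grasp_force: 31.5
```

Request:
play_rows(targets=[[[0, 0, 0.001], [0, 0, 0], -0.1], [[0, 0, 0.001], [0, 0, 0], -0.1]])

```text
time_s: 26.93
tool_pos: [481.0, 275.3, 18.1]
eef_rot: [-0.053, 3.141, 0.0]
force: [0.7, 0.1, -1.2]
gripper_width: 50.3
grasp_force: 31.5
```

Request:
play_rows(targets=[[[0, 0, 0.001], [0, 0, 0], -0.1], [[0, 0, 0.001], [0, 0, 0], -0.1]])

```text
time_s: 27.1
tool_pos: [480.9, 275.2, 16.8]
eef_rot: [-0.053, 3.141, 0.0]
force: [-0.1, -0.7, -0.5]
gripper_width: 50.5
grasp_force: 31.5
```

Request:
play_rows(targets=[[[0, 0, 0.001], [0, 0, 0], -0.1], [[0, 0, 0.001], [0, 0, 0], -0.1]])

```text
time_s: 27.27
tool_pos: [481.0, 275.3, 16.7]
eef_rot: [-0.054, 3.141, 0.0]
force: [-4.8, -2.4, 11.4]
gripper_width: 51.1
grasp_force: 32.4
```

Request:
play_rows(targets=[[[0, 0, -0.001], [0, 0, 0], 0.3], [[0, 0, -0.001], [0, 0, 0], 0.45], [[0, 0, -0.001], [0, 0, 0], 0.45], [[0, 0, -0.001], [0, 0, 0], 0.45], [[0, 0, -0.004], [0, 0, 0], 0.45]])

```text
time_s: 27.68
tool_pos: [480.6, 275.1, 19.4]
eef_rot: [0.053, -3.14, 0.0]
force: [-0.9, -0.3, -0.1]
gripper_width: 61.6
grasp_force: 0.0
```

Request:
play_rows(targets=[[[0, 0, -0.01], [0, 0, 0], 0.45], [[0, 0, -0.03], [0, 0, 0], 0.45], [[0, 0, -0.06], [0, 0, 0], 0.45], [[0, 0, -0.09], [0, 0, 0], 0.45], [[0, 0, -0.12], [0, 0, 0], 0.45]])

```text
time_s: 28.1
tool_pos: [480.6, 275.1, 142.1]
eef_rot: [-0.053, 3.141, 0.0]
force: [-0.3, 0.1, -0.0]
gripper_width: 61.8
grasp_force: 0.0
```

Request:
play_rows(targets=[[[0.04, 0, -0.02], [0, 0, 0], 0.45], [[0.08, 0, -0.04], [0, 0, 0], 0.45], [[0.11, 0, -0.06], [0, 0, 0], 0.45], [[0.12, 0, -0.07], [0, 0, 0], 0.45], [[0.12, 0, -0.07], [0, 0, 0], 0.45]])

```text
time_s: 28.52
tool_pos: [359.6, 271.6, 213.6]
eef_rot: [-0.056, 3.136, 0.004]
force: [0.9, 0.4, -0.2]
gripper_width: 62.0
grasp_force: 0.0
```

Request:
play_rows(targets=[[[0, 0, 0], [0, 0, 0], 0.45], [[0, 0, 0], [0, 0, 0], 0.45], [[0, 0, 0], [0, 0, 0], 0.45], [[0, 0, 0], [0, 0, 0], 0.45], [[0, 0, 0], [0, 0, 0], 0.45]])

```text
time_s: 28.93
tool_pos: [361.3, 270.9, 209.0]
eef_rot: [0.053, -3.14, 0.001]
force: [0.3, 0.0, 0.1]
gripper_width: 62.0
grasp_force: 0.0
```

```bash
python3 - <<'E'
from plan import *
plan([])
b=grab('scene','s9');d=grab('side','d9')
cv2.imwrite('pics/fin.png',np.hstack([cv2.resize(b['color'][80:320,180:460],(400,343)),cv2.resize(d['color'][60:310,110:390],(400,343))]))
E
```

```text
now [361.3 270.9 209. ] -178.1 t 28.93 w 62.0 F [0.3 0.  0.1]
```

View pics/fin.png

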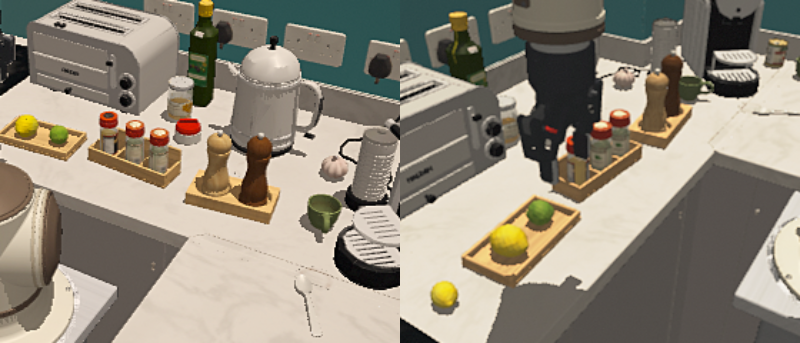

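The final picture shows both mills upright in the stand at (217,165) and (258,170), and three jars upright in the rack at (110,135), (135,142) and (159,148). In the side half, the large lemon is at (509,242) in the tray next to the lime at (540,211). The small lemon at (444,294) hasn't been touched.

```bash
python3 -c "
from cell import *
print(close_job())"
```

```text
the job is handed in; nothing more can be done
None
```

I put all four things away and handed the job in at about 29 s: the pepper mill is upright in its well, both jars stand in the rack, and the larger lemon lies in the tray beside the lime. The final pictures show the salt mill, the racked jar and the lime still in their places.

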